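# Hold a sample tube down on the vortex mixer

### The arm

A 7-joint arm with a two-finger parallel gripper is mounted at the origin on the work surface. World frame = base frame: x ahead of the robot, y to its left, z up, the work surface at z = 0. Lengths are in m, angles in rad, forces in N, time in s.
With the tool pointing down it reaches from about 0.4 to 0.85 m from the base axis. Payload 10.4 kg.
Tool frame: the origin (TCP) lies between the finger pads; the fingertips stand 11 mm ahead of it and the grasp point (between the pads) lies 8 mm behind it; x points along the fingers, y is the direction in which the jaws open and shut, and the axes are right-handed (so a half turn about x gives the same grasp; the last joint's range is limited). The gripper opens to 87 mm and grips with 3 to 60 N. Pads are 19 mm wide; open, the fingers measure 117 mm over their backs; the gripper's body (75 mm by 190 mm) begins 51 mm behind the grasp point.
Start: joints at [1.123, 0.332, -0.065, 1.46, 0.022, 1.35, -0.088], TCP at [0.258, -0.569, 0.234] pointing down, gripper open.
Joint ranges: [-2.6, 2.6], [-0.5, 2.12], [-1.47, 1.34], [0.16, 2.42], [-1.27, 4.41], [0.06, 2.06], [-2.6, 2.6]. Speed limits (rad/s): [2.22, 2.22, 2.79, 2.79, 3.14, 3.14, 3.14].

### API

Orientations are given as a unit quaternion [x, y, z, w].
In Python, from bench import r, cams, ticket gives the robot as it stands. The module is installed in compiled form; this text tells all that it offers.
- The arm moves only by the tool drive_tool, never from a script. Its argument "moves" is text: rows parted by semicolons, each of 5 numbers parted by spaces: the shift along the world's x, y, z in m, then the turn about the world's z in degrees, then the closure, from 0 (fully open) to 1 (shut). In form: x y z twist grip; .... A call has 1 to 20 rows; each row shifts and turns the commanded pose from where the row before left it; what a row does not reach is not made up. A row lasts 1/8 s, in which the tool goes at most 62.5 mm and 10.7 degrees, less where a joint would pass 70% of its speed; a pose out of reach is approached as far as the arm can. A call is refused whole if a number of a shift passes 0.0625 or a number of a turn 10.7, either way. A call with a gripper value outside its range is refused whole. The fingers move at their own pace and stop on an object; "newtons" is the grip in N (left out, the last holds). Time passes only in rows, so rows that do not move let the fingers close. It gives the time, the measured TCP pose, the force and the opening at its end, in the units of the state.
- r.read_state(): the state, without advancing time (a new reading comes with each control period).
- cams.camera(name): name is "scene" or "top" or "wrist"; returns a dict with "color" (400x640x3 uint8, red, green, blue), "fx", "fy", "cx", "cy" (pixels), "distortion" ([k1, k2, p1, p2, k3] as OpenCV has them; the pictures are not rectified), "extrinsics" (4x4, takes a point from camera to world coordinates). Camera axes: x right, y down, z forward; pixel columns grow to the right and rows downward; lengths in m; the calibration is good to about 2 mm. A picture is of the moment at which its call begins. There is no depth.
- ticket.close_job(): hands the job in, once; it reports no verdict.
The state is a dict: "time": time; "joint_positions": joint angles; "joint_vel": joint speeds; "joint_torque": joint torques, N m; "ee_pos": TCP position; "eef_rot": TCP orientation; "ft_force": force on the tool from outside, world axes, zero at the start; "torque": the same for the moment, N m; "width": finger opening in m.
Only numpy, scipy, OpenCV 4.12 (cv2) and the standard library are available. Lean on these libraries where they do the work, as an engineer would, in place of code of your own. Each camera call takes 0.05 s, during which the arm holds its last target.

### The job

Take the tall capped tube out of the tube rack, stand it upright in the vortex mixer's cup and press the cup down with it about 6 mm, half of its travel, without ever driving it to the bottom stop. Keep it pressed there for at least three seconds, pressing only through the tube, and finish while still gripping the tube and holding the cup down. Leave the short tubes, the jar and the black rack where they are.

Things in the scene. Friction and masses are not known exactly. Their poses are not given: they have to be found in the camera images.
- tall_tube_center (a point): the tall capped sample tube, clear with a paper label and green cap, 100 mm long, standing upright in one of the rack's holes; mass about 30 g. This point is on its axis half-way up (50 mm above its tip), z along its axis towards the cap. The tube is 16 mm in diameter with a rounded lower end; the cap is 19 mm in diameter and takes up the top 22 mm. The cap and about 28 mm of tube stand out above the rack.
- tall_tube_tip (a point): the lowest point of the tall tube, on its axis, 50 mm below its centre
- rack: white tube rack, 100 x 200 x 60 mm (x, y, z), fixed to the bench; origin at the centre of its underside, z up. Eight round holes 18 mm wide and 50 mm deep in its top, at x = -22 and 22 mm and y = -66, -22, 22 and 66 mm; three hold tubes, at (-22,-66), (22,22) and (-22,66) mm, and which of them holds the tall tube varies
- mixer: grey vortex mixer, 160 x 120 mm, 105 mm tall without its cup, fixed to the bench; origin at the centre of its underside, z up. It stands on one side of the bench, the rack on the other; which is which varies. The round black rubber cup stands on its top, above the origin: 45 mm outside diameter, mouth about 27 mm wide narrowing to 22 mm at its floor, 20 mm deep; rim 151 mm above the bench when not pressed
- cup_floor (a point): centre of the flat floor inside the mixer's cup, 131 mm above the bench when not pressed; moves down with the cup
- mixer_cup (a joint): how far the mixer's cup is pressed down, in m: 0 free, 0.012 at the bottom stop. A spring pushes it up: it starts to move at about 2.5 N, takes about 6.5 N at 6 mm and 11 N at the stop, and comes back up when let go
- short_tube_a_center (a point): one of two short tubes in the rack, like the tall one but 75 mm long, so its cap ends 25 mm lower; this point is half-way up it. Leave alone
- short_tube_b_center (a point): the other short tube, same as the first. Leave alone
- jar_center (a point): white jar, 60 mm in diameter, 75 mm tall, standing beyond the work; this point is half-way up. Leave alone
- black_rack: low black empty rack, 90 x 170 x 45 mm, lying beyond the work; origin at the centre of its underside. Leave alone
Things that resemble listed ones, but are neither listed nor needed, are in the scene too. What is shaped like the part that bears tall_tube_center but blue or red is not meant.

How it is judged:
By the outcome, as a careful person would: the job done as asked, in the order asked, and still so for the second after the job is handed in, while the arm keeps its last pose, push and grip.
It also fails if it takes over 56 s, if anything falls off the work surface, if the arm or the gripper's body presses on something with over 40 N, if the wrist force passes 120 N, or if a joint passes its speed limit or range.

## Working session

There is one attempt and no reset: what is moved stays moved. The work goes in short steps, Python scripts to look and compute and a tool call to move; the robot and the scene stay as the last step left them, time stands still between calls to the robot, and variables do not carry over. Pictures are saved under pics/ and viewed, and the job is handed in when it is done.

Besides the shell and the picture viewer there is one more tool, called as name(argument=value, ...) on one line, values as JSON. drive_tool: Moves the arm, as the interface text tells. Its arguments: {"type":"object","properties":{"moves":{"type":"string"},"newtons":{"type":"number"}},"required":["moves"]}

```bash
mkdir -p pics; ls
python3 - <<'E'
from bench import r,cams,ticket
import cv2,numpy as np
for n in ["scene","top","wrist"]:
    c=cams.camera(n); cv2.imwrite(f"pics/{n}0.png",c["color"][:,:,::-1])
    print(n,c["fx"],c["fy"],c["cx"],c["cy"],c["distortion"]);print(np.round(c["extrinsics"],4).tolist())
print(r.read_state())
E
```

```text
pics
scene 493.85136781393203 493.85136781393203 318.1652859122473 201.6083576421702 [-0.13962061  0.          0.          0.          0.        ]
[[0.3878, 0.4981, -0.7756, 1.4076], [0.9216, -0.2234, 0.3174, -0.3373], [-0.0151, -0.8379, -0.5456, 0.6537], [0.0, 0.0, 0.0, 1.0]]
top 500.29063063532993 500.29063063532993 320.08831323115373 202.6626386567496 [-0.11983533  0.          0.          0.          0.        ]
[[-0.0175, -0.9787, 0.2047, 0.3928], [-0.9998, 0.0174, -0.0023, -0.0178], [-0.0013, -0.2047, -0.9788, 1.2164], [0.0, 0.0, 0.0, 1.0]]
wrist 333.74502367446433 333.74502367446433 318.02755227843323 199.53005637309647 [-0.06650181  0.          0.          0.          0.        ]
[[0.4129, -0.8811, -0.2307, 0.3201], [-0.9108, -0.4, -0.1026, -0.5414], [-0.0019, 0.2525, -0.9676, 0.3844], [0.0, 0.0, 0.0, 1.0]]
{'time': 0.15, 'joint_positions': array([ 1.1234162 ,  0.33270813, -0.06468061,  1.46071798,  0.02160092,
        1.34986968, -0.08848749]), 'joint_vel': array([-0.00086353,  0.00045526, -0.00016735, -0.00214364,  0.00164157,
        0.00025226, -0.00041052]), 'joint_torque': array([ 2.27059891e-04, -6.23629975e+01,  2.43316556e-02, -3.90143573e+01,
       -6.14859746e-02,  3.73549468e-02,  1.51600648e-04]), 'ee_pos': array([ 0.25745981, -0.56922507,  0.23296276]), 'eef_rot': array([-0.69112535, -0.14940392,  0.69130891, -0.14871518]), 'ft_force': array([-0.34855934, -0.04733602, -0.06085009]), 'torque': array([0.00956582, 0.00721404, 0.0305968 ]), 'width': 0.0871078296115574}
```

View pics/scene0.png

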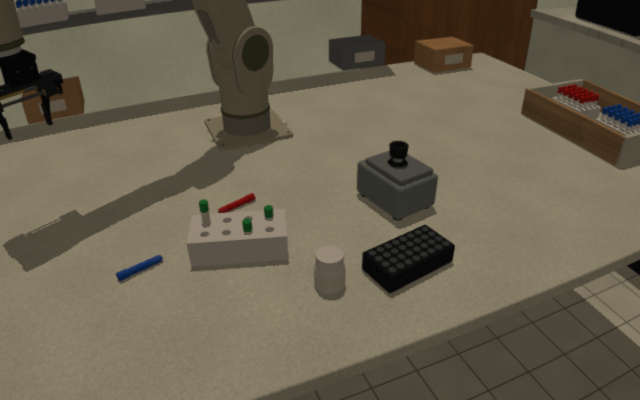

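View pics/top0.png

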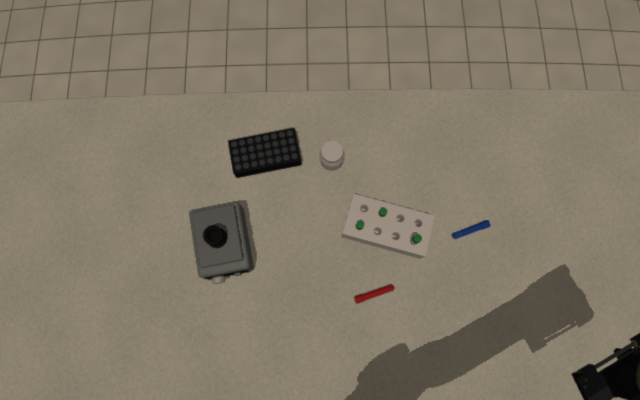

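View pics/wrist0.png

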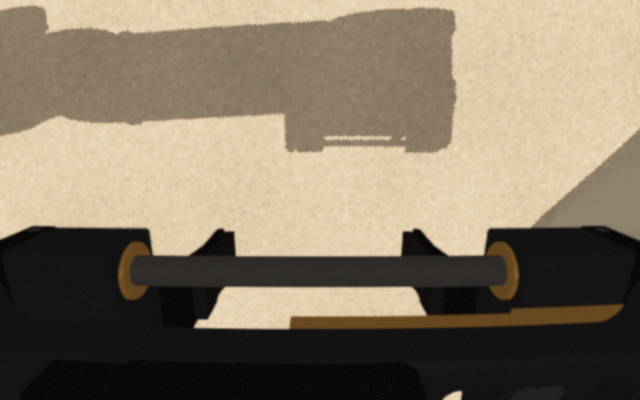

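The scene view shows the rack with green caps at (204,206), (268,212) and (247,225). The one at (204,206) stands highest. The mixer cup is at (398,150). In the top view the caps are at (417,239), (360,225) and (383,212), and the cup is at (215,236). Next I'll enlarge these.

Run:
```python
import cv2,numpy as np
a=cv2.imread("pics/scene0.png");b=cv2.imread("pics/top0.png")
def z(im,x,y,w,h,s,n): cv2.imwrite(n,cv2.resize(im[y:y+h,x:x+w],None,fx=s,fy=s,interpolation=cv2.INTER_CUBIC))
z(a,180,190,120,85,6,"pics/s_rack.png"); z(a,350,135,100,90,6,"pics/s_mix.png")
z(b,335,185,110,80,7,"pics/t_rack.png"); z(b,180,195,80,80,7,"pics/t_mix.png")
```

```text
(no output)
```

View pics/s_rack.png

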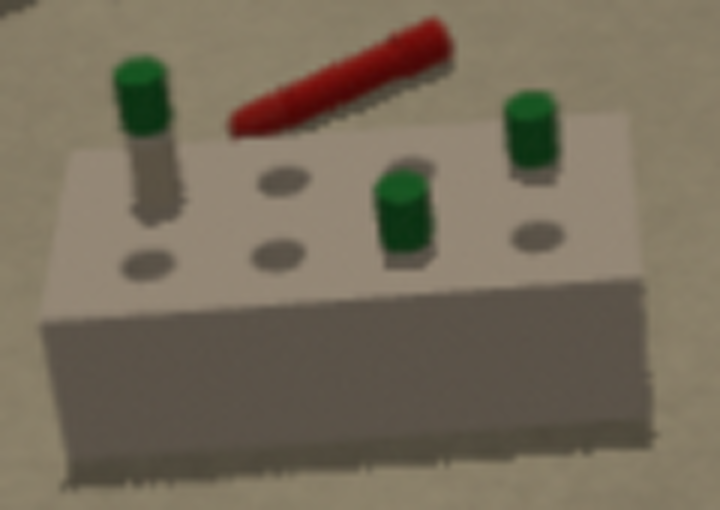

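View pics/s_mix.png

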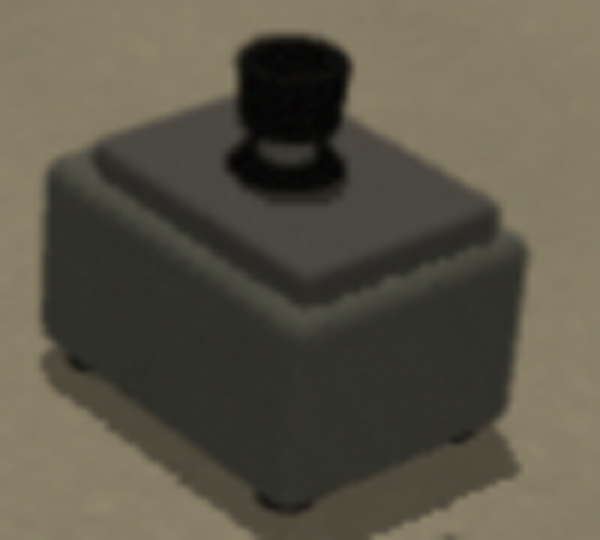

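View pics/t_rack.png

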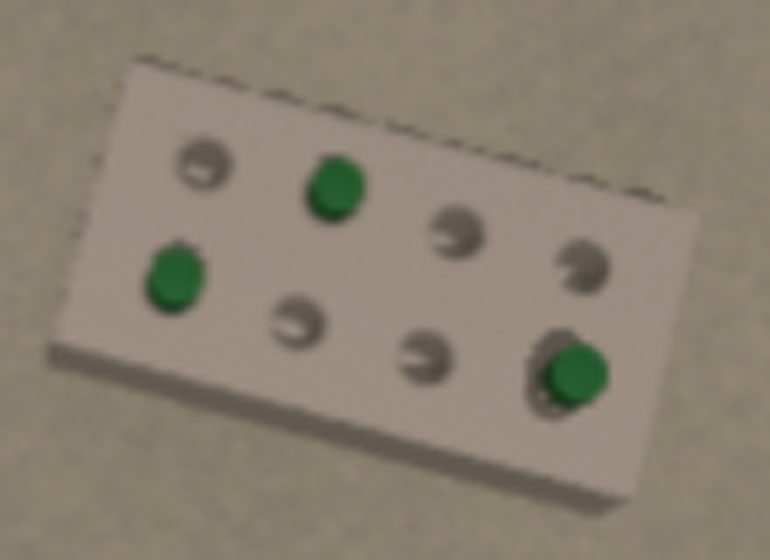

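View pics/t_mix.png

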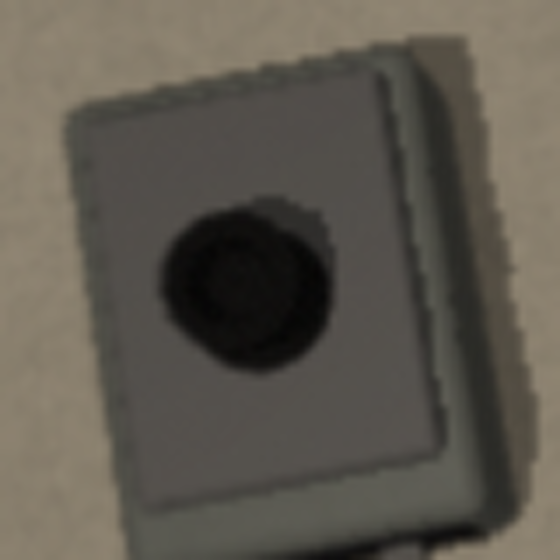

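List of candidates for the tall tube, by pixel in the scene view:
- Green cap at (203,201) is the tall one. About 28 mm of clear tube shows below its cap.
- Short green caps at (268,207) and (247,221) barely show any tube.
- The red tube at (237,203) and the blue tube at (140,267) lie on the bench, so neither is meant.

I choose (203,201), which is (417,238) in the top view. The crop confirms it.

```bash
cat > h.py <<'E'
import cv2,numpy as np
from bench import r,cams,ticket
def cal(n): 
    c=cams.camera(n); return c
def ray(c,p):
    K=np.array([[c["fx"],0,c["cx"]],[0,c["fy"],c["cy"]],[0,0,1]])
    u=cv2.undistortPoints(np.array([[p]],float),K,np.array(c["distortion"]))[0,0]
    E=np.array(c["extrinsics"]); d=E[:3,:3]@np.array([u[0],u[1],1]); return E[:3,3],d/np.linalg.norm(d)
def tri(l):
    A=np.zeros((3,3));b=np.zeros(3)
    for o,d in l:
        P=np.eye(3)-np.outer(d,d);A+=P;b+=P@o
    x=np.linalg.solve(A,b); return x,[np.linalg.norm((np.eye(3)-np.outer(d,d))@(x-o)) for o,d in l]
def atz(rr,z):
    o,d=rr; return o+d*(z-o[2])/d[2]
def proj(c,X):
    E=np.linalg.inv(c["extrinsics"]);K=np.array([[c["fx"],0,c["cx"]],[0,c["fy"],c["cy"]],[0,0,1]])
    return cv2.projectPoints(np.array(X,float).reshape(-1,3),cv2.Rodrigues(E[:3,:3])[0],E[:3,3],K,np.array(c["distortion"]))[0][:,0]
E
python3 - <<'E'
from h import *
S=cal("scene");T=cal("top")
cs=lambda x,y,ox,oy,k:((x+.5)/k-.5+ox,(y+.5)/k-.5+oy)
def go(n,s,t):
    x,e=tri([ray(S,s),ray(T,t)]);print(n,x.round(4),np.round(e,4)); return x
tr=lambda x,y:cs(x,y,335,185,7)
go("tall",cs(141,71,180,190,6),tr(577,373))
go("a",cs(531,103,180,190,6),tr(176,275))
go("b",cs(403,184,180,190,6),tr(338,186))
go("cup",cs(294,60,350,135,6),cs(237,283,180,195,7))
P=[atz(ray(T,tr(*p)),.06) for p in [(135,62),(697,212),(632,497),(55,345)]]
P=np.array(P);print(P.round(4))
c=P.mean(0);print("rack centre",c)
v=P[0]+P[3]-P[1]-P[2];yaw=np.arctan2(-v[0],v[1]);print("yaw deg",np.degrees(yaw),np.linalg.norm(v)/2)
R=np.array([[np.cos(yaw),-np.sin(yaw)],[np.sin(yaw),np.cos(yaw)]])
for h in [(-.022,-.066),(.022,.022),(-.022,.066)]: print(h,c[:2]+R@h)
E
```

```text
tall [ 0.5397 -0.2358  0.1113] [0.0003 0.0003]
a [ 0.5778 -0.1103  0.0872] [0.0001 0.0001]
b [ 0.6065 -0.1646  0.087 ] [0. 0.]
cup [0.549  0.2125 0.151 ] [0.0012 0.0012]
[[ 0.6556 -0.1009  0.06  ]
 [ 0.6005 -0.2895  0.06  ]
 [ 0.5047 -0.2618  0.06  ]
 [ 0.5594 -0.0713  0.06  ]]
rack centre [ 0.58006506 -0.18087883  0.06      ]
yaw deg -16.169244969311716 0.19736280502244272
(-0.022, -0.066) [ 0.54055592 -0.23814162]
(0.022, 0.022) [ 0.60732127 -0.16587554]
(-0.022, 0.066) [ 0.5773147  -0.11136311]
```

drive_tool(moves="0.0235 0.0275 0 3.5 0;0.0235 0.0275 0 3.5 0;0.0235 0.0275 0 3.5 0;0.0235 0.0275 0 3.5 0;0.0235 0.0275 0 3.5 0;0.0235 0.0275 0 3.5 0;0.0235 0.0275 0 3.5 0;0.0235 0.0275 0 3.5 0;0.0235 0.0275 0 3.5 0;0.0235 0.0275 0 3.5 0;0.0235 0.0275 0 3.5 0;0.0235 0.0275 0 3.5 0;0 0 0 0 0", newtons=30)

```text
time: 1.88
ee_pos: [0.5418, -0.235, 0.2335]
eef_rot: [0.591, 0.389, -0.59, 0.389]
ft_force: [0.2, -0.3, -0.9]
width: 0.0869
```

Run:
```python
from h import *
c=cal("wrist");cv2.imwrite("pics/w1.png",c["color"][:,:,::-1])
s=r.read_state();print(s["ee_pos"],s["joint_positions"],s["ft_force"],s["time"])
print(proj(c,[[.540,-.237,.110],[.540,-.237,.06]]))
```

```text
[ 0.54058549 -0.23730152  0.23340054] [ 0.67126644  0.2848414  -0.40718651  1.53985086  0.11401281  1.34066916
 -0.15637122] [-0.5276998  -1.02239313  0.48126659] 1.925
[[316.95321048 198.95510645]
 [317.14718184 186.48075365]]
```

View pics/w1.png

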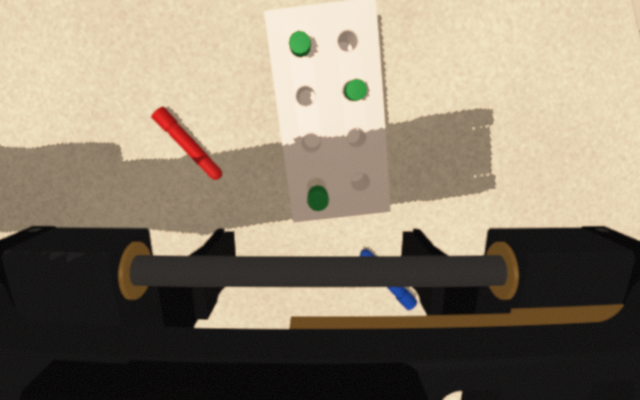

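The wrist view shows the tall cap centred at (318,199). I predicted (317,199), so the position holds. Now I'll descend 144 mm.

drive_tool(moves="0 0 -0.02 0 0;0 0 -0.02 0 0;0 0 -0.02 0 0;0 0 -0.02 0 0;0 0 -0.02 0 0;0 0 -0.02 0 0;0 0 -0.012 0 0;0 0 -0.011 0 0;0 0 0 0 0;0 0 0 0 0")

```text
time: 3.18
ee_pos: [0.54, -0.2396, 0.0911]
eef_rot: [0.592, 0.387, -0.592, 0.387]
ft_force: [0.3, -0.7, 1.2]
width: 0.087
```

Run:
```python
from h import *
for n in ["wrist","scene"]:
    c=cal(n);im=c["color"][:,:,::-1]
    if n=="scene": im=cv2.resize(im[150:280,120:320],None,fx=4,fy=4,interpolation=cv2.INTER_CUBIC)
    cv2.imwrite(f"pics/{n}2.png",im)
s=r.read_state();print(s["ee_pos"],s["ft_force"],s["time"])
```

```text
[ 0.54005636 -0.2396056   0.09126924] [ 0.38413572 -0.16342469 -0.23742716] 3.275
```

View pics/wrist2.png

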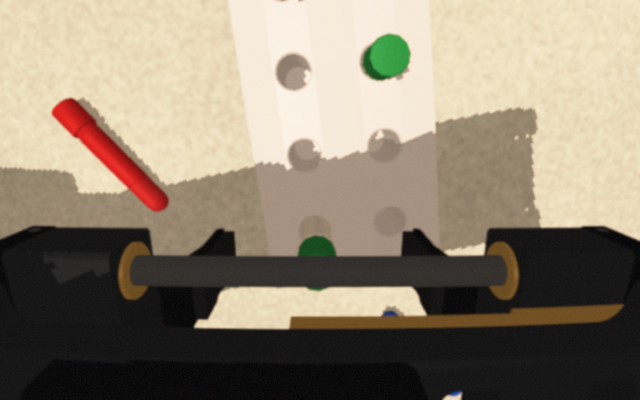

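View pics/scene2.png

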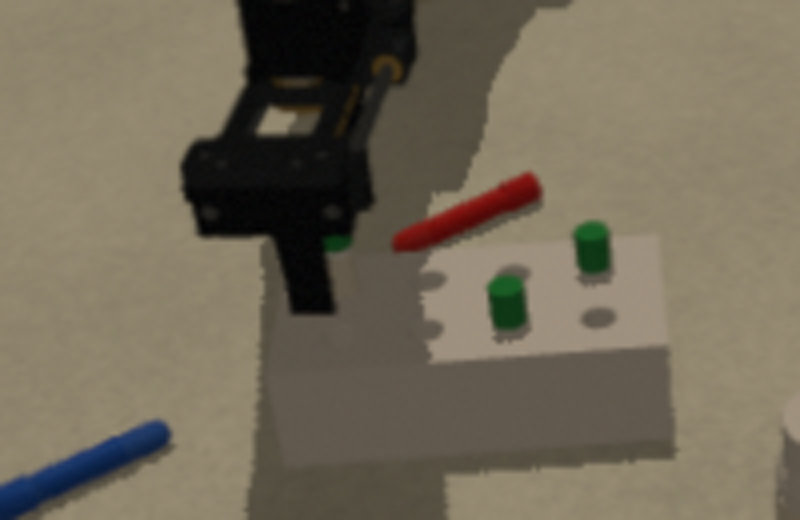

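The wrist view shows the cap at (318,262), midway between the fingers at x≈220 and 420. I'll nudge 2 mm along the pads and then close.

drive_tool(moves="0.001 0.002 0 0 0;0 0 0 0 0.5;0 0 0 0 1;0 0 0 0 1;0 0 0 0 1;0 0 0 0 1;0 0 0 0 1;0 0 0 0 1", newtons=30)

```text
time: 4.28
ee_pos: [0.5406, -0.2375, 0.0906]
eef_rot: [0.592, 0.387, -0.592, 0.387]
ft_force: [-0.9, 0.9, -1.2]
width: 0.0249
```

drive_tool(moves="0 0 0 0 1;0 0 0 0 1;0 0 0 0 1;0 0 0 0 1")

```text
time: 4.78
ee_pos: [0.5406, -0.2374, 0.0905]
eef_rot: [-0.592, -0.387, 0.592, -0.387]
ft_force: [-0.8, -0.1, -0.2]
width: 0.0177
```

drive_tool(moves="0 0 0.01 0 1;0 0 0.015 0 1;0 0 0.025 0 1;0 0 0.03 0 1;0 0 0.03 0 1;0 0 0.03 0 1;0 0 0.03 0 1;0 0 0.03 0 1;0 0 0 0 1")

```text
time: 5.9
ee_pos: [0.5417, -0.2376, 0.2944]
eef_rot: [0.593, 0.385, -0.591, 0.389]
ft_force: [-0.0, 0.1, -1.0]
width: 0.0179
```

Run:
```python
from h import *
for n in ["wrist","scene"]:
    c=cal(n);im=c["color"][:,:,::-1]
    if n=="scene": im=cv2.resize(im[100:250,120:320],None,fx=4,fy=4,interpolation=cv2.INTER_CUBIC)
    cv2.imwrite(f"pics/{n}3.png",im)
s=r.read_state();print(s["ee_pos"],s["ft_force"],s["time"],s["width"],s["joint_positions"])
```

```text
[ 0.54062081 -0.23738555  0.29116777] [ 0.90232343 -0.04765372 -0.58651473] 6.0 0.0177060115605832 [ 0.66950574  0.25927797 -0.40797203  1.44992055  0.102823    1.45247107
 -0.15115609]
```

View pics/wrist3.png

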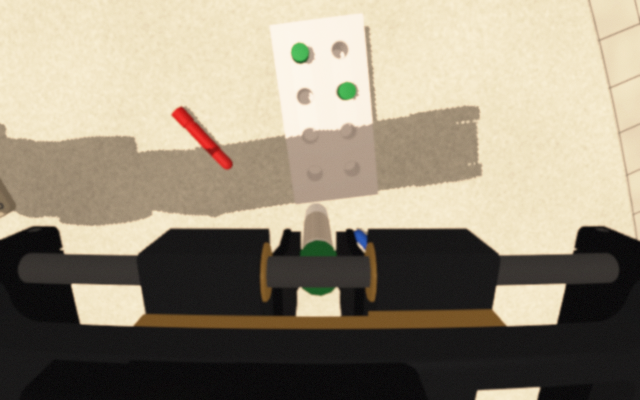

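View pics/scene3.png

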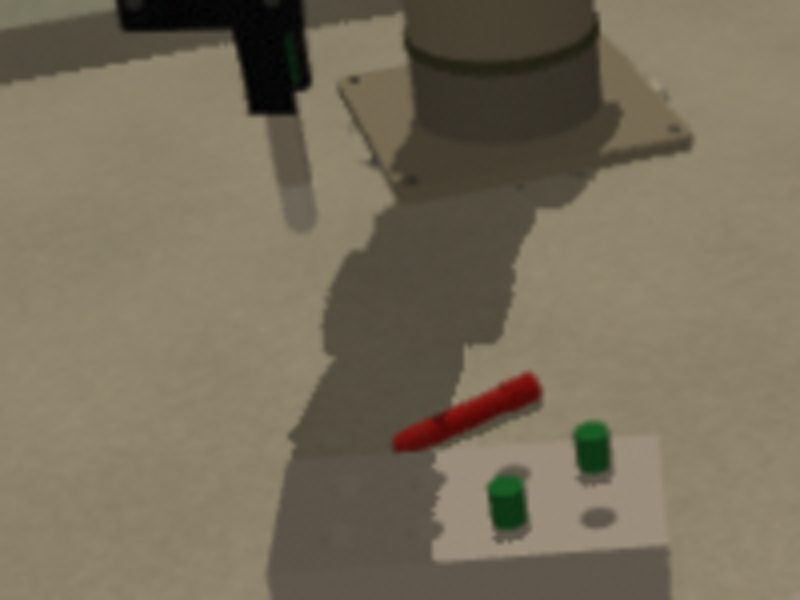

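The wrist view shows the tube held upright, cap at (318,265) and lower end at (317,207). The scene view has the tip near (195,158), clear of the rack, with the short tubes undisturbed. Next I'll move over to the mixer.

drive_tool(moves="0.0005 0.01 0 1 1;0.0005 0.02 0 2.5 1;0.0005 0.028 0 3 1;0.0005 0.028 0 3 1;0.0005 0.028 0 3 1;0.0005 0.028 0 3 1;0.0005 0.028 0 3 1;0.0005 0.028 0 3 1;0.0005 0.028 0 3 1;0.0005 0.028 0 3 1;0.0005 0.028 0 3 1;0.0005 0.028 0 3 1;0.0005 0.028 0 3 1;0.0005 0.028 0 3 1;0.0005 0.028 0 3 1;0.0005 0.028 0 2 1;0.0005 0.02 0 1 1;0.0005 0.008 0 0 1;0 0 0 0 1;0 0 0 0 1")

```text
time: 8.5
ee_pos: [0.55, 0.2114, 0.2905]
eef_rot: [0.397, 0.585, -0.397, 0.585]
ft_force: [-0.2, 0.5, 0.1]
width: 0.0179
```

Run:
```python
from h import *
z=lambda im,x,y,w,h,s:cv2.resize(im[y:y+h,x:x+w],None,fx=s,fy=s,interpolation=cv2.INTER_CUBIC)
W=cal("wrist");S=cal("scene");T=cal("top")
cv2.imwrite("pics/w4.png",z(W["color"][:,:,::-1],220,100,200,150,4))
cv2.imwrite("pics/s4.png",z(S["color"][:,:,::-1],340,70,120,90,6))
cv2.imwrite("pics/t4.png",z(T["color"][:,:,::-1],160,150,150,112,5))
s=r.read_state();p=s["ee_pos"];print(p,s["eef_rot"],s["ft_force"],s["time"],s["width"])
tip=p-[0,0,.0805]
for c,n in((W,"W"),(S,"S"),(T,"T")): print(n,proj(c,[tip,[.549,.2125,.151]]).round(1).tolist())
```

```text
[0.54985325 0.21166152 0.29062204] [ 0.39659296  0.58524301 -0.39668412  0.58553083] [-0.10562412  0.413131   -0.06906428] 8.65 0.01735890299992752
W [[318.2, 209.8], [317.6, 190.0]]
S [[399.7, 120.9], [398.0, 144.7]]
T [[207.2, 230.2], [212.9, 234.7]]
```

View pics/w4.png

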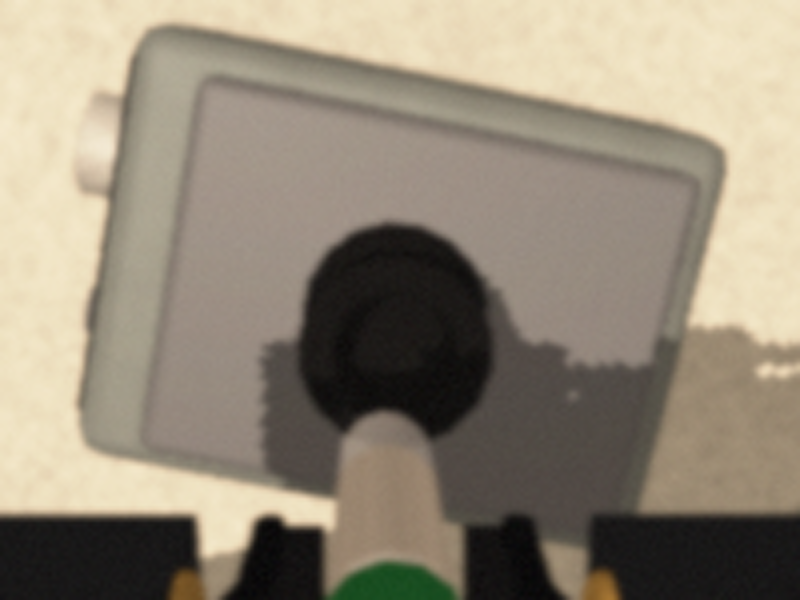

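View pics/s4.png

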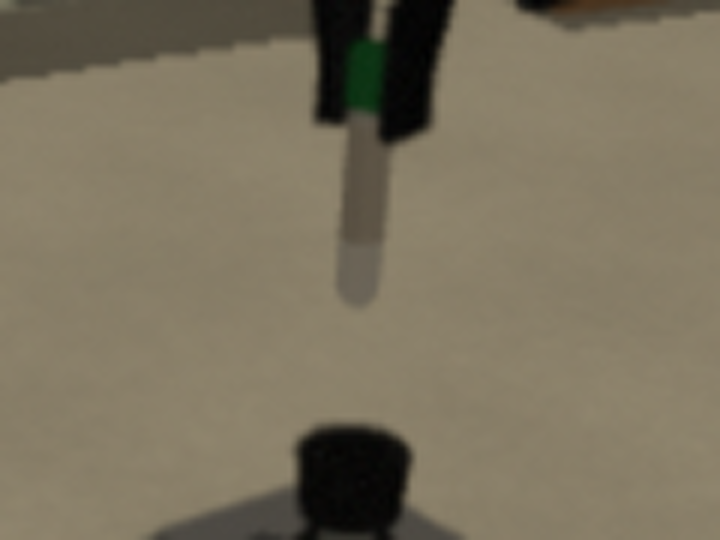

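View pics/t4.png

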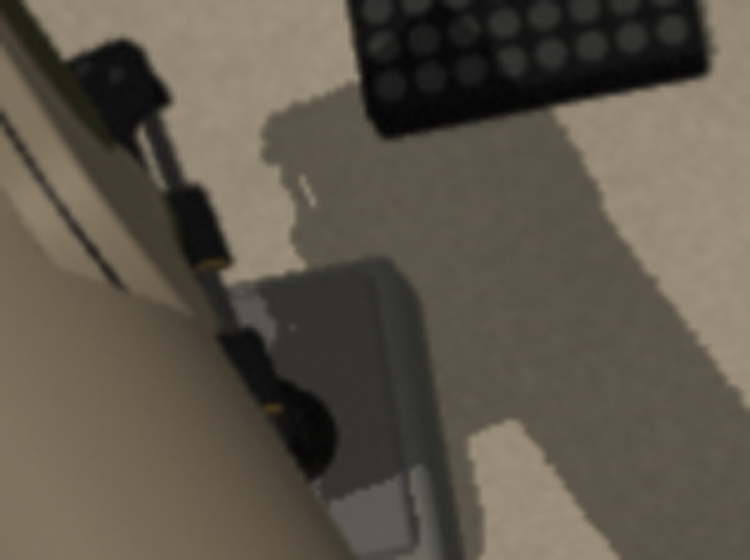

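Run:
```python
from h import *
z=lambda im,x,y,w,h,s:cv2.resize(im[y:y+h,x:x+w],None,fx=s,fy=s,interpolation=cv2.INTER_CUBIC)
def con(im): return np.clip((im.astype(float)/255)**.5*255*1.5-20,0,255).astype(np.uint8)
W=cal("wrist");S=cal("scene")
cv2.imwrite("pics/w5.png",z(con(W["color"][:,:,::-1]),285,145,70,75,8))
cv2.imwrite("pics/s5.png",z(con(S["color"][:,:,::-1]),380,110,40,50,12))
```

```text
(no output)
```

View pics/w5.png

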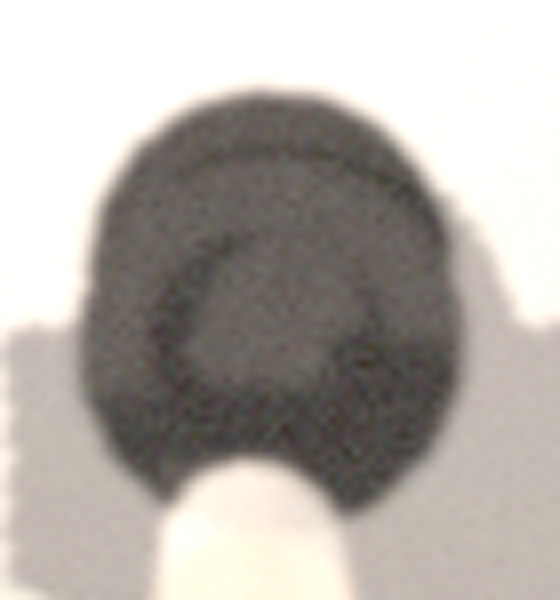

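View pics/s5.png

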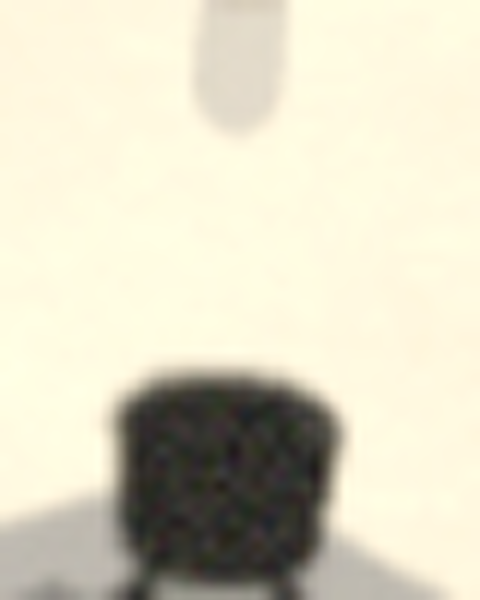

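Run:
```python
from h import *
W=cal("wrist");S=cal("scene");T=cal("top")
cs=lambda x,y,ox,oy,k:((x+.5)/k-.5+ox,(y+.5)/k-.5+oy)
w=ray(W,cs(271,340,285,145,8));s=ray(S,cs(229,430,380,110,12))
print("cup",tri([w,s]));
t0=ray(T,cs(237,283,180,195,7)); print("3way",tri([w,s,t0]))
for n,q in(("w",w),("s",s),("t",t0)): print(n,atz(q,.151).round(4))
w=ray(W,cs(252,550,285,145,8));s=ray(S,cs(239,89,380,110,12))
x=tri([w,s]);st=r.read_state();print("sphere",x,st["ee_pos"])
print(x[0]-st["ee_pos"], atz(w,st["ee_pos"][2]-.0725),atz(s,st["ee_pos"][2]-.0725),st["time"])
```

```text
cup (array([0.54845211, 0.21501018, 0.14842491]), [np.float64(0.00040606469604128085), np.float64(0.00040606469604129343)])
3way (array([0.54877673, 0.21388434, 0.14810652]), [np.float64(0.0013689810203775916), np.float64(0.0008168806282025541), np.float64(0.0018669706956908273)])
w [0.5485 0.2159 0.151 ]
s [0.5525 0.2119 0.151 ]
t [0.5484 0.2114 0.151 ]
sphere (array([0.54818023, 0.21152636, 0.21884851]), [np.float64(0.0001996473122696652), np.float64(0.00019964731226949778)]) [0.54967051 0.2123222  0.29064238]
[-0.00149028 -0.00079584 -0.07179387] [0.54836993 0.21149244 0.21814238] [0.54660285 0.21230018 0.21814238] 8.9
```

drive_tool(moves="0.0005 0.0015 -0.01 0 1;0.0005 0.0015 -0.015 0 1;0 0 -0.015 0 1;0 0 -0.008 0 1;0 0 0 0 1;0 0 0 0 1")

```text
time: 9.65
ee_pos: [0.5508, 0.2156, 0.243]
eef_rot: [0.396, 0.585, -0.396, 0.586]
ft_force: [-0.2, 1.1, 0.7]
width: 0.0178
```

Run:
```python
from h import *
z=lambda im,x,y,w,h,s:cv2.resize(im[y:y+h,x:x+w],None,fx=s,fy=s,interpolation=cv2.INTER_CUBIC)
def con(im): return np.clip((im.astype(float)/255)**.5*255*1.5-20,0,255).astype(np.uint8)
W=cal("wrist");S=cal("scene")
cv2.imwrite("pics/w6.png",z(con(W["color"][:,:,::-1]),280,160,80,70,8))
cv2.imwrite("pics/s6.png",z(con(S["color"][:,:,::-1]),380,110,40,50,12))
s=r.read_state();print(s["ee_pos"],s["ft_force"])
```

```text
[0.55084212 0.21564761 0.24313088] [-0.48930951 -0.20644804 -0.18356438]
```

View pics/w6.png

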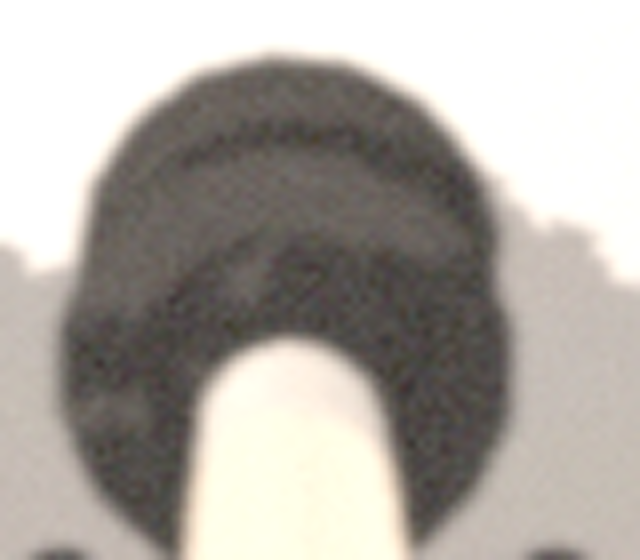

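View pics/s6.png

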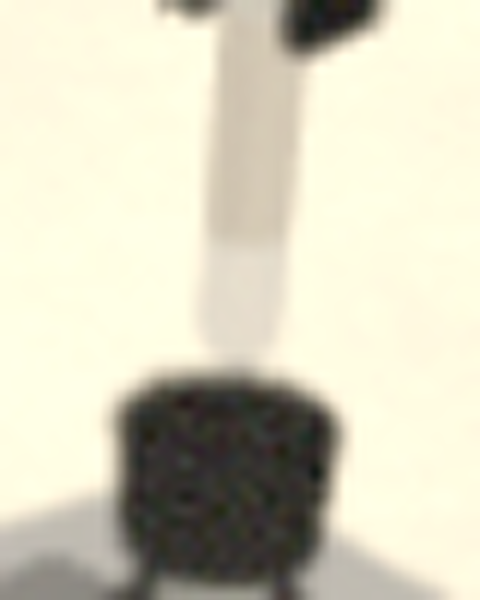

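Run:
```python
from h import *
W=cal("wrist");S=cal("scene")
cs=lambda x,y,ox,oy,k:((x+.5)/k-.5+ox,(y+.5)/k-.5+oy)
e=r.read_state()["ee_pos"];zs=e[2]-.0725
cw=atz(ray(W,cs(285,350,280,160,8)),.151);tw=atz(ray(W,cs(292,435,280,160,8)),zs)
c_=atz(ray(S,cs(229,430,380,110,12)),.151);t_=atz(ray(S,cs(238,325,380,110,12)),zs)
u=np.array([.388,.922,0])
print(e,cw,tw,cw-tw,(cw-tw)@u);print(c_,t_,c_-t_,(c_-t_)@u)
```

```text
[0.55077609 0.21564022 0.2430131 ] [0.54807641 0.21672953 0.151     ] [0.54968408 0.21476522 0.1705131 ] [-0.00160767  0.00196431 -0.0195131 ] 0.0011873204696163798
[0.55251481 0.211922   0.151     ] [0.54838513 0.21478845 0.1705131 ] [ 0.00412969 -0.00286645 -0.0195131 ] -0.0010405447720600268
```

Both views agree the tube is centred over the mouth to about 1–2 mm. I'll lower it slowly while watching the force.

drive_tool(moves="0 0 -0.005 0 1;0 0 -0.005 0 1;0 0 -0.005 0 1;0 0 -0.005 0 1;0 0 -0.004 0 1;0 0 0 0 1;0 0 0 0 1")

```text
time: 10.72
ee_pos: [0.5507, 0.2156, 0.2188]
eef_rot: [0.396, 0.586, -0.396, 0.586]
ft_force: [0.7, -0.2, 0.1]
width: 0.0178
```

```bash
cat > look.py <<'E'
from h import *
import sys
z=lambda im,x,y,w,h,s:cv2.resize(im[y:y+h,x:x+w],None,fx=s,fy=s,interpolation=cv2.INTER_CUBIC)
def con(im): return np.clip((im.astype(float)/255)**.5*255*1.5-20,0,255).astype(np.uint8)
W=cal("wrist");S=cal("scene");k=sys.argv[1]
w=z(con(W["color"][:,:,::-1]),280,160,80,100,5)
s=z(con(S["color"][:,:,::-1]),375,100,40,50,10)
cv2.imwrite(f"pics/ws{k}.png",np.hstack([w,s]))
f=[];
for i in range(4):
    st=r.read_state();f.append(st["ft_force"]);cams.camera("wrist")
print(st["ee_pos"],np.mean(f,0),st["torque"],st["width"],st["time"])
E
python3 look.py 7
```

```text
[0.55067704 0.21555223 0.21870229] [-0.01066212  0.23238483 -0.41289268] [-0.00282922 -0.11742651  0.01626281] 0.01812979296492715 10.975
```

View pics/ws7.png

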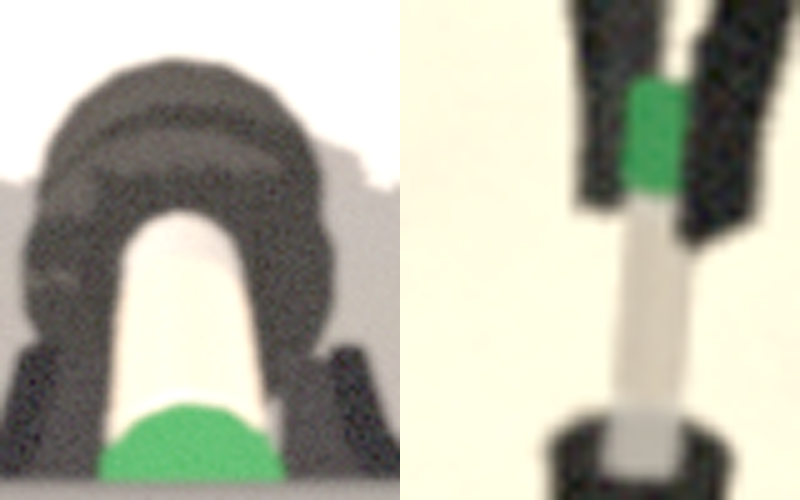

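The tube is inside the cup mouth with no contact force. I'll go on to the floor.

drive_tool(moves="0 0 -0.002 0 1;0 0 -0.002 0 1;0 0 -0.002 0 1;0 0 0 0 1;0 0 0 0 1")

```text
time: 11.65
ee_pos: [0.5506, 0.2156, 0.2126]
eef_rot: [0.396, 0.586, -0.396, 0.586]
ft_force: [0.3, 0.3, 0.1]
width: 0.0177
```

drive_tool(moves="0 0 -0.001 0 1;0 0 -0.001 0 1;0 0 0 0 1;0 0 0 0 1")

```text
time: 12.15
ee_pos: [0.5507, 0.2156, 0.2108]
eef_rot: [0.396, 0.586, -0.396, 0.586]
ft_force: [0.6, 0.1, 2.9]
width: 0.0178
```

```bash
python3 look.py 8
```

```text
[0.55068432 0.21557533 0.21066853] [ 0.33965245 -0.10214524  2.1837763 ] [ 0.01825899 -0.13867016  0.03176595] 0.018319014222776812 12.4
```

View pics/ws8.png

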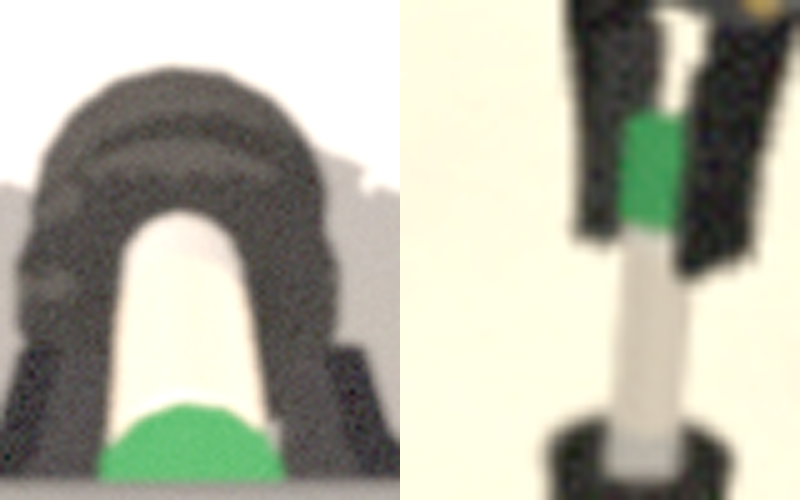

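Contact force is about 2.5 N at TCP z≈0.211, where I expected 0.2115. Now I'll press in small steps.

drive_tool(moves="0 0 -0.001 0 1;0 0 -0.001 0 1;0 0 -0.001 0 1;0 0 0 0 1;0 0 0 0 1")

```text
time: 13.08
ee_pos: [0.5507, 0.2155, 0.2076]
eef_rot: [0.396, 0.586, -0.396, 0.586]
ft_force: [-0.0, 0.9, 3.9]
width: 0.0181
```

```bash
python3 look.py 9
```

```text
[0.55065027 0.21560147 0.20766203] [0.307782   0.22149211 4.32869698] [ 0.04139645 -0.23266391  0.0375719 ] 0.017916185923599705 13.325
```

drive_tool(moves="0 0 -0.001 0 1;0 0 -0.001 0 1;0 0 -0.001 0 1;0 0 0 0 1;0 0 0 0 1")

```text
time: 14.0
ee_pos: [0.5507, 0.2156, 0.2048]
eef_rot: [0.396, 0.586, -0.396, 0.586]
ft_force: [0.2, -1.5, 5.9]
width: 0.0177
```

```bash
python3 look.py 10
```

```text
[0.55066614 0.21564064 0.20480438] [ 0.20113259 -0.23571845  6.39839762] [-0.05396065 -0.07571799 -0.04804372] 0.018342624069313196 14.25
```

View pics/ws10.png

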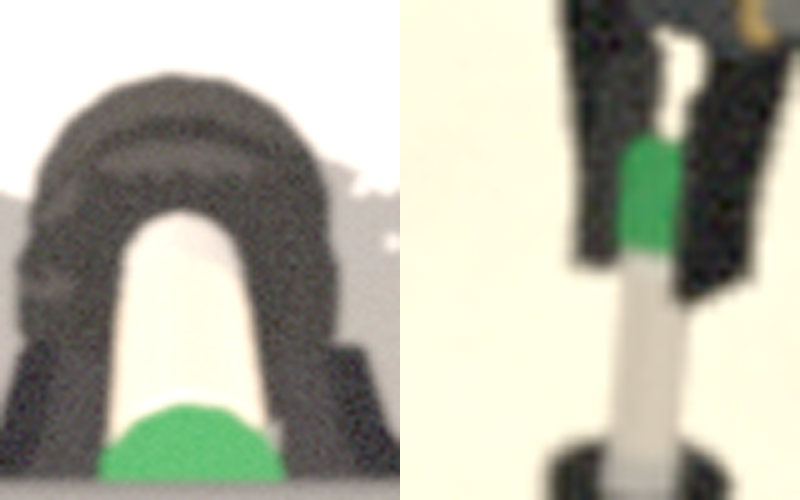

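The force is 6.4 N with about 6 mm of travel. In the wrist crop the cap edge stays at y≈405, so the tube has not slipped. Now I'll hold for more than 3 s.

drive_tool(moves="0 0 0 0 1;0 0 0 0 1;0 0 0 0 1;0 0 0 0 1;0 0 0 0 1;0 0 0 0 1;0 0 0 0 1;0 0 0 0 1;0 0 0 0 1;0 0 0 0 1;0 0 0 0 1;0 0 0 0 1;0 0 0 0 1;0 0 0 0 1;0 0 0 0 1;0 0 0 0 1;0 0 0 0 1;0 0 0 0 1;0 0 0 0 1;0 0 0 0 1")

```text
time: 16.8
ee_pos: [0.5507, 0.2156, 0.2048]
eef_rot: [0.396, 0.586, -0.396, 0.586]
ft_force: [-0.1, -0.3, 6.0]
width: 0.0179
```

drive_tool(moves="0 0 0 0 1;0 0 0 0 1;0 0 0 0 1;0 0 0 0 1;0 0 0 0 1;0 0 0 0 1;0 0 0 0 1;0 0 0 0 1;0 0 0 0 1;0 0 0 0 1;0 0 0 0 1;0 0 0 0 1;0 0 0 0 1;0 0 0 0 1;0 0 0 0 1;0 0 0 0 1")

```text
time: 18.8
ee_pos: [0.5507, 0.2156, 0.2048]
eef_rot: [0.396, 0.586, -0.396, 0.586]
ft_force: [-0.1, 0.2, 6.2]
width: 0.0181
```

```bash
python3 look.py 11
python3 - <<'E'
from h import *
cv2.imwrite("pics/sEnd.png",cal("scene")["color"][:,:,::-1])
E
```

```text
[0.55071439 0.21559672 0.20481925] [-0.25057289 -0.5145291   6.16435928] [-0.00459308 -0.0456778  -0.01711267] 0.017644300937154453 19.05
```

View pics/ws11.png

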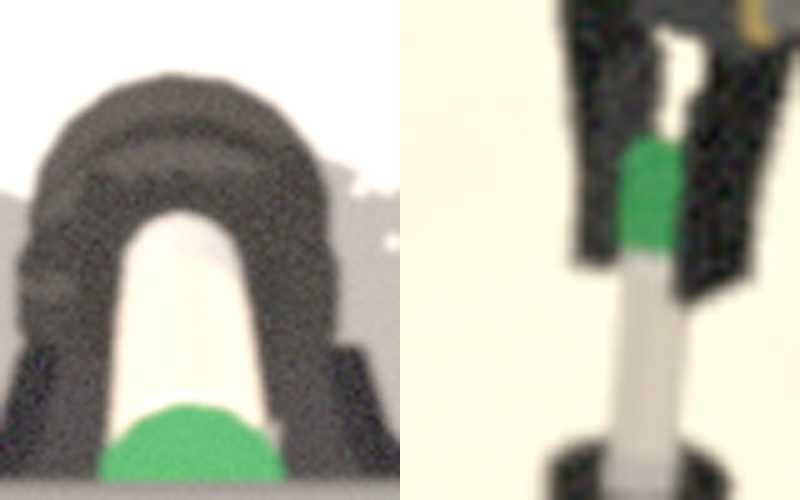

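View pics/sEnd.png

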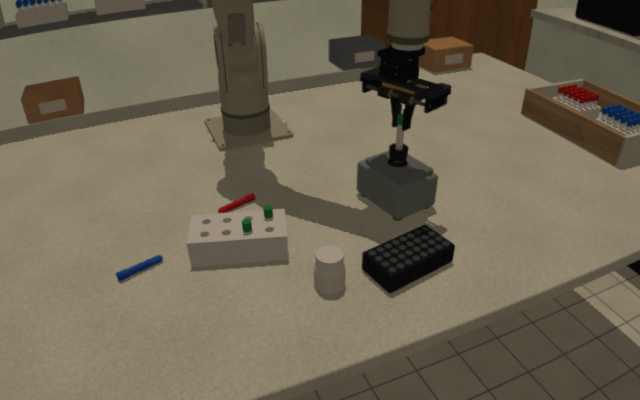

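The last view shows the tube upright in the cup at (398,145), still gripped. The short tubes, jar and black rack are where they started. I'll hand the job in.

```bash
python3 -c "
from bench import ticket
print(ticket.close_job())"
```

```text
the job is handed in; nothing more can be done
None
```

I took the tall green-capped tube from the rack, stood it upright in the mixer cup, pressed the cup down about 6 mm and held it for about 5 s. I handed in at about 19 s, still gripping the tube and holding the cup down.

- **Press:** The last reading was about 6.2 N, where about 6.5 N is expected at 6 mm. The tool had gone down about 6 mm from contact, and no reading came near the 11 N bottom stop.
- **Grip:** The cap stayed in the same place in the wrist picture throughout the press, so the tube did not slip. The fingers read about 18 mm on the 19 mm cap, a small mismatch I did not explain.
- **Other objects:** In the final scene picture the short tubes, jar and black rack are where they started.
- **Disagreement:** The camera views differed by 2–4 mm on the cup's position. I aimed between them, and the tube entered the cup without side force.

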